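Unbolt the long tool chest

TASK

Two plywood tool chests stand on the workshop bench, each shut with a barrel bolt. Unbolt the longer chest: lift its bolt's handle clear of the notch and then slide the bolt all the way back out of its keeper, and let go. Leave the shorter chest bolted.

Things in the scene. Friction and masses are not known exactly. Their poses are not given: they have to be found in the camera images.
- long_knob (a point): Centre of the 24 mm steel ball on the longer chest's bolt handle, on a 10 mm stem 62 mm from the rod's axis. At rest the stem points towards the robot, 15 deg above level, the ball 44 mm over bare lid: pinch it from above, fingers closing along the rod. Axes (turn with the handle): x from ball to rod; y along the level rod towards the keeper; z up at rest.
- long_handle (a joint): Turn of that handle about the rod, rad: 0 = down in the notch (start 0 to 0.12), grows as it is lifted, positive about +y of the knob's axes; stop at 1.3, nearly upright. The stem sits between steel cheeks 20 to 32 mm from the rod's axis, 13 mm above it, 3 mm free each side; from 0.5 rad it clears them and the bolt can slide. About 2 N at the ball; stays where left.
- long_bolt (a joint): Slide of the longer chest's bolt, m: 0 = home in its keeper, 0.060 = fully back at its stop; moves along -y of the knob's axes, handle with it; 3 N friction, stays where left. Steel rod 16 mm thick, level, 28 mm above the lid, along the length of a fixed plywood chest 340 long x 200 deep, lid 110 mm above the bench; chests vary in place and yaw and may swap.
- short_bolt (a joint): Slide of the bolt on the shorter chest (220 mm long, else alike, with the same bolt and handle), m: 0 = home in its keeper, as it starts and is to stay; 0.060 = fully back.

How it is judged:
On the way, in this order (a step that is already met when the one before it is completed fails the run):
1. the longer chest's handle is lifted clear (over 0.5 rad), its bolt still home (within 15 mm) (value of joint long_handle above 0.5 rad and value of joint long_bolt below 0.015 m), for 0.1 s.
2. the longer chest's bolt is drawn back by more than 48 mm (value of joint long_bolt above 0.048 m), for 0.2 s.
At the end, for the whole second after the job is handed in: The longer chest's bolt stands withdrawn by more than 48 of its 60 mm, at rest (its handle may be up or down), and the shorter chest's bolt is still home (within 12 mm) (value of joint long_bolt above 0.048 m and velocity of joint long_bolt between -0.02 and 0.02 m/s and value of joint short_bolt below 0.012 m); the robot touches nothing.
It fails at once if the shorter chest's bolt is drawn by more than 15 mm (value of joint short_bolt above 0.015 m).
It also fails if it takes over 32 s, if anything falls off the work surface, if the arm or the gripper's body presses on something with over 40 N, if the wrist force passes 120 N, or if a joint passes its speed limit or range.

ROBOT

A 7-joint arm with a two-finger parallel gripper is mounted at the origin on the work surface. World frame = base frame: x ahead of the robot, y to its left, z up, the work surface at z = 0. Lengths are in m, angles in rad, forces in N, time in s.
With the tool pointing down it reaches from about 0.425 to 0.925 m from the base axis. Payload 6.8 kg.
Tool frame: the origin (TCP) lies at the very end of the fingers, on their centre line; the grasp point (between the pads) lies 19 mm behind it; z points along the fingers, y is the line along which they close (so a half turn about z gives the same grasp; the last joint's range is limited). The gripper opens to 85 mm and grips with 20 to 120 N. Pads are 22 mm wide; open, the fingers measure 114 mm over their backs; the gripper's body (76 mm by 85 mm) begins 54 mm behind the grasp point. The pads swing forward as they close: fully open they stand 13 mm farther back than shut.
Start: joints at [1.109, 0.477, 0.022, 1.555, -0.011, 1.109, -0.083], TCP at [0.234, -0.633, 0.231] pointing down, gripper open.
Joint ranges: [-2.96, 2.96], [-0.34, 2.1], [-1.41, 1.46], [0.24, 2.44], [-1.37, 4.51], [0.17, 1.92], [-2.96, 2.96]. Speed limits (rad/s): [2.39, 2.39, 3.14, 3.14, 3.14, 3.14, 3.14].

INTERFACE

Orientations are given as a unit quaternion [w, x, y, z].
In Python, from station import readout, viewer, bot gives the robot as it stands. The module is installed in compiled form; this text tells all that it offers.
- The arm moves only by the shell command python3 -m handwheel 'ROWS' [FORCE]. ROWS is JSON, a list of rows, each a list of 3 entries, a list of its own where there are three numbers: the shift along the tool's x, y, z in mm, then the turn, a rotation vector about the tool's x, y, z in degrees, then the gripper command: -1 is fully open, 1 is shut, values between are in proportion. In form: [[[x, y, z], [ax, ay, az], grip], ...]. A call has 1 to 20 rows; each row is the pose to reach, as a shift and turn from the pose commanded when the call began, along the tool's axes at that moment; what a row does not reach only later rows make up. A row lasts 1/12 s, in which the tool goes at most 41.7 mm and 7.16 degrees, less where a joint would pass 70% of its speed; a pose out of reach is approached as far as the arm can. A call with a gripper value outside its range is refused whole. The fingers move at their own pace and stop on an object; FORCE is the grip in N (left out, the last holds). Time passes only in rows, so rows that repeat a pose let the fingers close. It gives the time, the measured TCP pose, the force and the opening at its end, in the units of the state.
- readout.get_obs(): the state, without advancing time (a new reading comes with each control period).
- viewer.read_camera(name): name is "side" or "top" or "wrist"; returns a dict with "frame" (420x560x3 uint8, red, green, blue), "fx", "fy", "cx", "cy" (pixels), "rvec" (rotation vector, rad) and "tvec" (3), from world to camera coordinates, as OpenCV has them; the wrist camera has in their place "tool_from_camera" (4x4, takes a point from camera to tool coordinates, whose origin is the TCP and whose axes are the flange's). Camera axes: x right, y down, z forward; pixel columns grow to the right and rows downward; lengths in m; the calibration is good to about 2 mm. The wrist camera is an equidistant fisheye: a pixel r from the principal point sees the ray r / f radians off the axis. A picture is of the moment at which its call begins: read the wrist's pose just before it. There is no depth.
- bot.hand_in(): hands the job in, once; it reports no verdict.
Trained networks look in a picture, given as the dict that the camera call returned (one of the last four; its "shot" number tells which), for a name from the list of things; names that differ only in an ending like _2 or _b are one class to them, and where a whole thing is asked for, a point or a joint stands for the part that bears it (a point fixed in the world has none). Each returns a list of dicts, best first, with "score" (0 to 1); they miss things now and then, are a little off and sometimes report something else, mostly with a low value. They report only what shows in the picture. A call takes as long as a camera call.
- viewer.search_frame(picture, target): "rect" ([centre column, centre row, width, height] in pixels, round what is visible of it).
- viewer.outline_of(picture, target): "mask" (420x560 bool, what is visible of it) and "rect" ([centre column, centre row, width, height] in pixels, round what is visible of it).
The state is a dict: "t": time; "q": joint angles; "joint_vel": joint speeds; "joint_torque": joint torques, N m; "eef_pos": TCP position; "tool_rot": TCP orientation; "contact_force": force on the tool from outside, world axes, zero at the start; "torque": the same for the moment, N m; "gripper_width": opening from 0.0 (shut) to 1.0 (fully open).
Only numpy, scipy, OpenCV 4.12 (cv2) and the standard library are available. Lean on these libraries where they do the work, as an engineer would, in place of code of your own. Each camera call takes 0.05 s, during which the arm holds its last target. There are 200 camera calls.

## Working session

There is one attempt and no reset: what is moved stays moved. The work goes in short steps, Python scripts to look and compute and a shell command to move; the robot and the scene stay as the last step left them, time stands still between calls to the robot, and variables do not carry over. Pictures are saved under pics/ and viewed, on a budget of 10 in all, crops included, one or two more only if the job needs it, and the job is handed in when it is done.

```bash
mkdir -p pics; python3 - <<'E'
from station import readout, viewer
import cv2,numpy as np
o=readout.get_obs();print(o['t'],o['eef_pos'],o['tool_rot'],o['gripper_width'])
ims=[]
for n in ['top','side']:
    p=viewer.read_camera(n)
    print(n,p['fx'],p['fy'],p['cx'],p['cy'],p['rvec'],p['tvec'])
    im=p['frame'][:,:,::-1].copy()
    for t in ['long_knob','long_bolt','short_bolt']:
        for d in viewer.search_frame(p,t)[:3]:
            print(t,d)
    cv2.imwrite(f'pics/{n}0.png',im)
E
```

```text
0.0 [ 0.2336384  -0.6326654   0.23034867] [-8.44577240e-04  9.84393972e-01  1.75976552e-01 -2.16814024e-04] 0.997646576317663
top 430.015003672311 430.015003672311 281.01120794943296 208.518539799959 [ 2.21372879 -1.9733359   0.22288908] [-0.05937927  0.619666    0.85990202]
long_knob {'rect': [407.2, 232.4, 13.1, 42.8], 'score': 0.88}
long_bolt {'rect': [408.4, 235.1, 93.6, 46.2], 'score': 0.77}
short_bolt {'rect': [197.4, 242.6, 96.5, 38.9], 'score': 0.88}
side 404.24074153960186 404.24074153960186 273.3162725260317 205.32536640267065 [ 2.31560824 -0.84545577  0.31762694] [-0.43726692  0.40556363  0.67809688]
long_knob {'rect': [369.1, 300.5, 33.7, 35.3], 'score': 0.92}
long_bolt {'rect': [385.2, 299.8, 86.5, 68.0], 'score': 0.78}
short_bolt {'rect': [216.6, 183.7, 57.9, 41.8], 'score': 0.79}
```

View pics/top0.png

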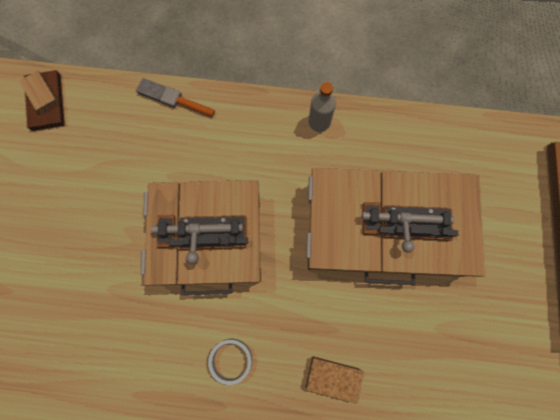

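View pics/side0.png

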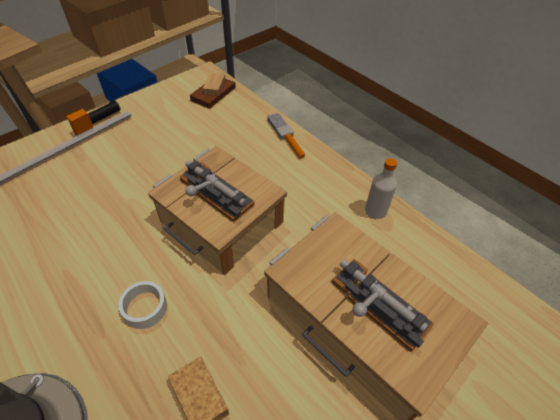

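The top view shows the longer chest on the right with its ball at about (408,246). The side view puts the same ball at (360,310). The shorter chest is on the left. Next I triangulate the ball and get the rod's direction.

```bash
cat > h.py <<'E'
import numpy as np,cv2
from scipy.spatial.transform import Rotation as R
def ray(p,uv):
    Rm=cv2.Rodrigues(np.array(p['rvec']))[0];c=-Rm.T@p['tvec']
    d=Rm.T@np.array([(uv[0]-p['cx'])/p['fx'],(uv[1]-p['cy'])/p['fy'],1]);return c,d/np.linalg.norm(d)
def onz(p,uv,z):
    c,d=ray(p,uv);return c+d*(z-c[2])/d[2]
def tri(rs):
    A=sum(np.eye(3)-np.outer(d,d) for c,d in rs);b=sum((np.eye(3)-np.outer(d,d))@c for c,d in rs)
    x=np.linalg.solve(A,b);return x,[np.linalg.norm(np.cross(d,x-c)) for c,d in rs]
def tool(o):
    w=o['tool_rot'];return R.from_quat([w[1],w[2],w[3],w[0]])
E
python3 - <<'E'
from h import *
from station import readout,viewer
o=readout.get_obs()
t=viewer.read_camera('top');s=viewer.read_camera('side')
x,e=tri([ray(t,(408,246)),ray(s,(360,310))]);print('ball',x,e)
for uv in [(366,216),(442,218)]:print('rod',onz(t,uv,.138))
c=[onz(t,uv,.11) for uv in [(312,169),(480,175),(482,276),(309,268)]];print('lid',np.round(c,3))
for i in range(4):
  d=c[(i+1)%4]-c[i];print(np.linalg.norm(d),np.degrees(np.arctan2(d[1],d[0])))
print(t['tvec'],tool(o).as_matrix().round(3))
ds=viewer.outline_of(t,'long_bolt')[:1]
m=ds[0]['mask'];print(ds[0]['score'],cv2.minAreaRect(np.argwhere(m)[:,::-1].astype(np.float32)))
w=viewer.read_camera('wrist');cv2.imwrite('pics/w0.png',w['frame'][:,:,::-1])
print(w['tool_from_camera'],w['fx'],w['cx'],w['cy'])
E
```

```text
ball [ 0.55794606 -0.24189412  0.15164184] [np.float64(0.00027747058608663694), np.float64(0.0002774705860865702)]
rod [ 0.61112095 -0.15979821  0.138     ]
rod [ 0.62437208 -0.31034428  0.138     ]
lid [[ 0.706 -0.044  0.11 ]
 [ 0.733 -0.397  0.11 ]
 [ 0.522 -0.403  0.11 ]
 [ 0.498 -0.059  0.11 ]]
0.35359421449353784 -85.5717269652793
0.21123481062299213 -178.24299771176896
0.3453336336152199 93.93727574787563
0.20805190429996553 3.9955017111827735
[-0.05937927  0.619666    0.85990202] [[ 0.938  0.346 -0.   ]
 [ 0.346 -0.938  0.   ]
 [-0.    -0.    -1.   ]]
0.96 ((407.65521240234375, 232.4799041748047), (92.11674499511719, 39.06035614013672), 1.3639274835586548)
[[-2.32842564e-04 -9.60744781e-01 -2.77433615e-01  7.00745313e-02]
 [ 9.99999679e-01 -1.10877350e-05 -8.00876295e-04 -7.91467385e-04]
 [ 7.66361611e-04 -2.77433713e-01  9.60744476e-01 -1.42977614e-01]
 [ 0.00000000e+00  0.00000000e+00  0.00000000e+00  1.00000000e+00]] 325.19226210127806 280.77585951387914 208.41516977756189
```

```bash
python3 -m handwheel '[[[40,-23,0],[0,0,2],-1],[[80,-46,0],[0,0,4],-1],[[120,-70,0],[0,0,6],-1],[[155,-90,0],[0,0,8],-1],[[190,-110,0],[0,0,10],-1],[[225,-131,0],[0,0,12],-1],[[260,-151,0],[0,0,14],-1],[[295,-171,0],[0,0,15],-1],[[330,-192,0],[0,0,15.7],-1],[[365,-212,0],[0,0,15.7],-1],[[395,-229,0],[0,0,15.7],-1],[[425,-247,0],[0,0,15.7],-1],[[439,-255,0],[0,0,15.7],-1],[[439,-255,0],[0,0,15.7],-1],[[439,-255,0],[0,0,15.7],-1],[[439,-255,0],[0,0,15.7],-1]]' 30
python3 - <<'E'
from h import *
from station import readout,viewer
o=readout.get_obs();T=tool(o);print(o['t'],o['eef_pos'],T.as_matrix().round(3),o['contact_force'])
w=viewer.read_camera('wrist');cv2.imwrite('pics/w1.png',w['frame'][:,:,::-1])
M=w['tool_from_camera']
for d in viewer.outline_of(w,'long_knob')[:2]:
  print(d['rect'],d['score'])
np.savez('w1.npz',M=M,Rm=T.as_matrix(),p=o['eef_pos'],f=w['fx'],cx=w['cx'],cy=w['cy'])
E
```

```text
t: 1.93
eef_pos: [0.5565, -0.2433, 0.2312]
tool_rot: [0.0, 0.999, 0.039, -0.0]
contact_force: [-0.4, -0.9, 0.5]
gripper_width: 1.0
1.9333 [ 0.55646194 -0.24331857  0.23124735] [[ 0.997  0.078 -0.001]
 [ 0.078 -0.997 -0.001]
 [-0.001  0.001 -1.   ]] [-0.39754727 -0.88478764  0.48898272]
[278.8, 173.8, 31.8, 117.5] 0.96
```

View pics/w1.png

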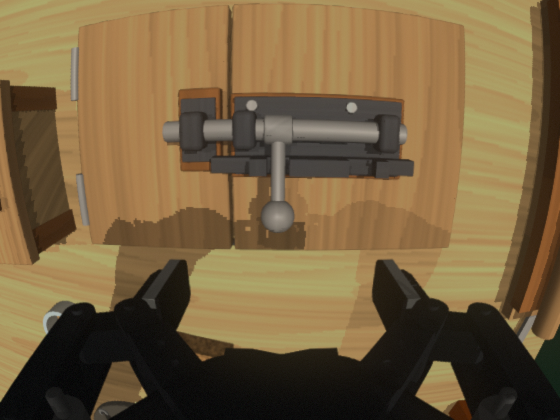

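The wrist view shows the ball at (278,216), the rod from (165,131) to (405,133), and the keeper at the left end. I'll refine the ball position with this ray.

```bash
python3 - <<'E'
from h import *
z=np.load('w1.npz')
def g(uv,h):
    a=np.array([uv[0]-z['cx'],uv[1]-z['cy']]);r=np.hypot(*a);th=r/z['f']
    d=np.r_[a/r*np.sin(th),np.cos(th)]
    M=z['M'];c=z['p']+z['Rm']@M[:3,3];d=z['Rm']@M[:3,:3]@d
    return c+d*(h-c[2])/d[2]
b=g((278,216),.154);print('ball',b,'tool shift',z['Rm'].T@(b-z['p'])*1e3)
a,c=g((165,131),.138),g((405,133),.138);print(a,c,np.degrees(np.arctan2(*(a-c)[[1,0]])))
print(z['Rm'].T@(g((277,128),.146)-z['p'])*1e3)
E
```

```text
ball [ 0.55681189 -0.24053212  0.154     ] tool shift [ 0.62466142 -2.81416979 77.24460886]
[ 0.61149188 -0.15104948  0.138     ] [ 0.62445669 -0.33146974  0.138     ] 94.11015005148904
[62.10399591 -3.45928465 85.19787414]
```

```bash
python3 -m handwheel '[[[0,-1.5,35],[0,0,0],-1],[[0,-1.5,65],[0,0,0],-1],[[0,-1.5,85],[0,0,0],-1],[[0,-1.5,99],[0,0,0],-1],[[0,-1.5,99],[0,0,0],-1],[[0,-1.5,99],[0,0,0],0.2],[[0,-1.5,99],[0,0,0],1],[[0,-1.5,99],[0,0,0],1],[[0,-1.5,99],[0,0,0],1],[[0,-1.5,99],[0,0,0],1],[[0,-1.5,99],[0,0,0],1],[[0,-1.5,99],[0,0,0],1],[[0,-1.5,99],[0,0,0],1],[[0,-1.5,99],[0,0,0],1]]' 30
python3 - <<'E'
from h import *
from station import readout,viewer
w=viewer.read_camera('wrist');cv2.imwrite('pics/w2.png',w['frame'][:,:,::-1])
E
```

```text
t: 3.2
eef_pos: [0.5576, -0.2408, 0.1331]
tool_rot: [0.0, 0.999, 0.04, 0.001]
contact_force: [-1.9, -0.6, 6.4]
gripper_width: 0.257
```

View pics/w2.png

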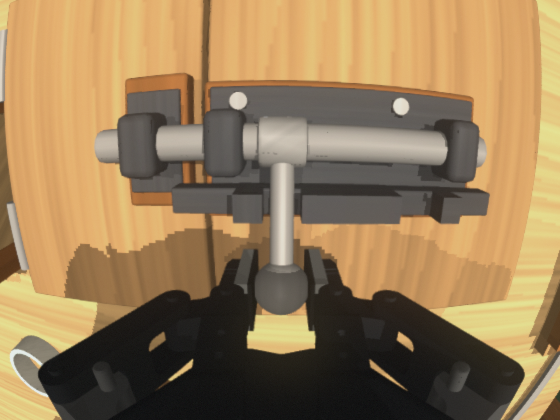

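The picture shows the ball pinched between the pads at about (281,290). Now I lift it along the 62 mm arc.

```bash
python3 -m handwheel '[[[1.6,0,-5],[0,0,0],1],[[3.7,0,-10],[0,0,0],1],[[6.2,0,-15],[0,0,0],1],[[9,0,-19.5],[0,0,0],1],[[12.4,0,-24],[0,0,0],1],[[16,0,-28],[0,0,0],1],[[20,0,-31.5],[0,0,0],1],[[24.3,0,-35],[0,0,0],1],[[29,0,-37.6],[0,0,0],1],[[33.7,0,-40],[0,0,0],1],[[33.7,0,-40],[0,0,0],1],[[33.7,0,-40],[0,0,0],1],[[33.7,0,-40],[0,0,0],1]]'
python3 - <<'E'
from h import *
from station import readout,viewer
w=viewer.read_camera('wrist');cv2.imwrite('pics/w3.png',w['frame'][:,:,::-1])
E
```

```text
t: 4.33
eef_pos: [0.5917, -0.2382, 0.1729]
tool_rot: [0.0, 0.999, 0.04, 0.001]
contact_force: [0.8, -4.4, 0.3]
gripper_width: 0.256
```

View pics/w3.png

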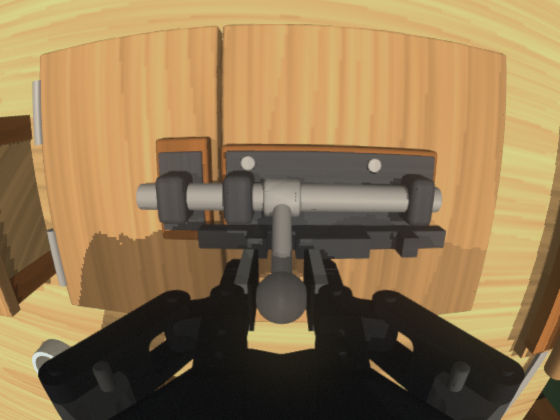

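The ball is still held and the handle is lifted, with the stem now steep. The bolt is still home, so I slide it along tool +y.

```bash
python3 -m handwheel '[[[0,3,0],[0,0,0],1],[[0,9,0],[0,0,0],1],[[0,16,0],[0,0,0],1],[[0,23,0],[0,0,0],1],[[0,30,0],[0,0,0],1],[[0,37,0],[0,0,0],1],[[0,44,0],[0,0,0],1],[[0,50,0],[0,0,0],1],[[0,55,0],[0,0,0],1],[[0,59,0],[0,0,0],1],[[0,61,0],[0,0,0],1],[[0,61,0],[0,0,0],1],[[0,61,0],[0,0,0],1],[[0,61,0],[0,0,0],1],[[0,61,0],[0,0,0],1]]'
python3 - <<'E'
from h import *
from station import readout,viewer
w=viewer.read_camera('wrist');cv2.imwrite('pics/w4.png',w['frame'][:,:,::-1])
E
```

```text
t: 5.63
eef_pos: [0.5952, -0.2984, 0.1724]
tool_rot: [-0.0, 0.999, 0.04, -0.0]
contact_force: [-4.1, 2.1, 5.0]
gripper_width: 0.255
```

View pics/w4.png

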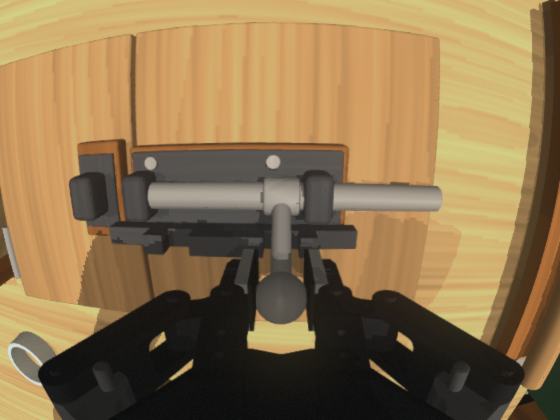

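The bolt is out of its keeper: the rod's left end is at (150,196), well clear of the keeper at (88,196). I release and retreat upward.

```bash
python3 -m handwheel '[[[0,0,0],[0,0,0],0],[[0,0,0],[0,0,0],-0.5],[[0,0,0],[0,0,0],-1],[[0,0,0],[0,0,0],-1],[[0,0,0],[0,0,0],-1],[[0,0,0],[0,0,0],-1],[[0,0,-15],[0,0,0],-1],[[0,0,-40],[0,0,0],-1],[[0,0,-70],[0,0,0],-1],[[-20,0,-100],[0,0,0],-1],[[-30,0,-120],[0,0,0],-1],[[-30,0,-120],[0,0,0],-1],[[-30,0,-120],[0,0,0],-1],[[-30,0,-120],[0,0,0],-1]]'
python3 - <<'E'
from h import *
from station import readout,viewer
w=viewer.read_camera('side');v=viewer.read_camera('wrist');cv2.imwrite('pics/w5.png',cv2.resize(np.hstack([w['frame'],v['frame']])[:,:,::-1],(800,300)))
E
```

```text
t: 6.85
eef_pos: [0.5657, -0.3006, 0.2916]
tool_rot: [-0.0, 0.999, 0.04, -0.0]
contact_force: [-0.9, 0.9, 0.3]
gripper_width: 0.998
```

View pics/w5.png

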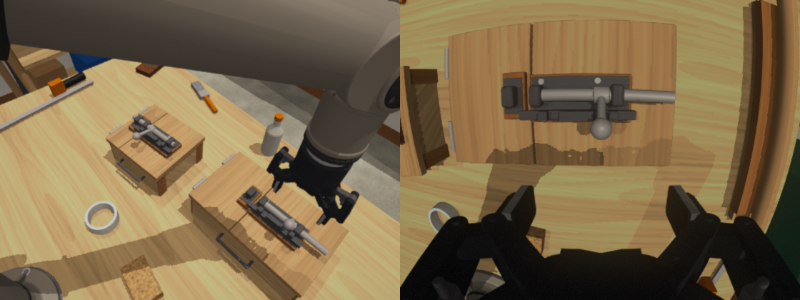

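The bolt stays withdrawn, the gripper is clear of everything, and the short chest is untouched, so I'm handing in.

```bash
python3 -c "
from station import bot
print(bot.hand_in())"
```

```text
the job is handed in; nothing more can be done
None
```

The longer chest is unbolted and the job is handed in; `hand_in` reports no verdict. I pinched its ball handle from above, lifted it about 50° clear of the notch, and drew the bolt back about 60 mm to its stop. I then let go and backed off upward, finishing at about 6.9 s.

**Last checks:**
- **Longer bolt:** the wrist picture shows it out of its keeper and staying there after release. I judged the 60 mm from the tool's travel and the pictures.
- **Gripper:** fully open and clear of everything, with contact force about 1 N.
- **Shorter chest:** never approached, and its bolt looks home in the side view.

No check failed. The only small disagreement was between the two ball positions, which differed by about 2 mm.

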